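# Make up a bracket kit in the kitting tray

### The job

Make up one bracket kit in the plywood kitting tray: lay the longer of the two drilled flat plates in the long nest, the short wide U-shaped saddle bracket flat on its base in the square nest, and the longer, thinner of the two hex bolts lengthwise in the small narrow nest, each lying flat and straight in the middle of its nest, inside the corner stops. Leave the shorter plate, the long narrow channel bracket and the short thick bolt where they lie.

Things in the scene. Friction and masses are not known exactly. Their poses are not given: they have to be found in the camera images.
- long_plate: KIT PART, loose: flat drilled steel plate, 110 mm long, 35 mm wide, 8 mm thick, two holes, the longer of the two plates. Origin at the centre of its underside; y along its length, x across, z up (lying flat). About 80 g.
- saddle: KIT PART, loose: short wide U-shaped saddle bracket of sheet metal standing on its base, open at the top, 60 x 50 mm and 35 mm high. Origin at the centre of its underside; its two upright walls (4 mm thick, 35 mm high) run along x at y = +/-23 mm, so it measures 50 mm over the walls along y and 60 mm along x; z up. About 60 g.
- long_bolt: KIT PART, loose: hex bolt lying on its side, 60 mm long, 19 mm across the head, 16 mm high, the longer and thinner of the two bolts. Origin below its middle, at the underside; y along its length, x across; it behaves as a bar 16 mm wide and 16 mm high and does not roll. About 40 g.
- short_plate: LOOK-ALIKE, loose, to be left: flat drilled steel plate, 90 x 30 x 8 mm, three holes. Origin at the centre of its underside; y along its length.
- channel: LOOK-ALIKE, loose, to be left: long narrow U-shaped channel bracket, 90 mm long, 32 mm wide, 26 mm high. Origin at the centre of its underside; x along its length.
- short_bolt: LOOK-ALIKE, loose, to be left: short thick hex bolt lying on its side, 45 mm long, 23 mm across the head, 20 mm high. Origin below its middle, at the underside; y along its length.
- nest_long: Long nest, for the long plate: black plastic plate 140 x 94 x 4 mm fixed on the tray. Origin at its underside centre, 6 mm above the bench; parts lie 4 mm above the origin. x along the 140 mm, z up. Four L-shaped metal corner stops (arms 12 mm, top 15 mm above the origin) bound a cork-lined field of 128 mm (x) by 54 mm (y); sides open between the stops. Stands in any of the tray's three places.
- nest_square: Square nest, for the saddle bracket: black plastic plate 140 x 94 x 4 mm fixed on the tray. Origin at its underside centre, 6 mm above the bench; parts lie 4 mm above the origin. x along the 140 mm, z up. Four L-shaped metal corner stops (arms 12 mm, top 15 mm above the origin) bound a cork-lined field of 80 x 80 mm; sides open between the stops. Stands in any of the tray's three places.
- nest_slot: Small narrow nest, for the long bolt: black plastic plate 140 x 94 x 4 mm fixed on the tray. Origin at its underside centre, 6 mm above the bench; parts lie 4 mm above the origin. x along the 140 mm, z up. Four L-shaped metal corner stops (arms 12 mm, top 15 mm above the origin) bound a cork-lined field of 80 mm (x) by 38 mm (y); sides open between the stops. Stands in any of the tray's three places.
- tray: Plywood kitting tray lying fixed on the bench, 162 mm along its x by 322 mm along its y, floor 6 mm thick, edging 12 mm high. Origin at the centre of its underside. It carries the three nests, turned with it (the nests' x axes are parallel to its x), along its y at -100, 0 and +100 mm.
Not all that is in view belongs to the job. What is shaped like the saddle but red or yellow is not meant. Leave any orange look-alike of the long_plate alone.

How it is judged:
At the end, for the whole second after the job is handed in: Each kit part rests flat on its own nest, within 12 mm (saddle 15) of its middle along the nest's x and y, lengthwise along it within 0.25 rad (saddle: any quarter turn), tilt under 0.12 rad, origin 1 to 8 mm above the nest's origin. The look-alikes are within 30 mm of where they lay (x of long_plate in the frame of nest_long between -0.012 and 0.012 m and y of long_plate in the frame of nest_long between -0.012 and 0.012 m and z of long_plate in the frame of nest_long between 0.001 and 0.008 m and angle between each of long_plate, saddle, long_bolt's own z axis and vertical below 0.12 rad and linear speed of each of long_plate, saddle, long_bolt below 0.02 m/s and angular speed of each of long_plate, saddle, long_bolt below 0.2 rad/s and angle between the y axis of long_plate and the x axis of nest_long, either way round below 0.25 rad and x of saddle in the frame of nest_square between -0.015 and 0.015 m and y of saddle in the frame of nest_square between -0.015 and 0.015 m and z of saddle in the frame of nest_square between 0.001 and 0.008 m and (angle between the x axis of saddle and the x axis of nest_square, either way round below 0.25 rad or angle between the x axis of saddle and the x axis of nest_square, either way round above 1.32 rad) and x of long_bolt in the frame of nest_slot between -0.012 and 0.012 m and y of long_bolt in the frame of nest_slot between -0.012 and 0.012 m and z of long_bolt in the frame of nest_slot between 0.001 and 0.008 m and angle between the y axis of long_bolt and the x axis of nest_slot, either way round below 0.25 rad and distance of each of short_plate, channel, short_bolt from where it was at the start of the episode below 0.03 m); the robot touches nothing.
It fails at once if short plate (a look-alike) was moved more than 30 mm (distance of short_plate from where it was at the start of the episode above 0.03 m).
It fails at once if channel (a look-alike) was moved more than 30 mm (distance of channel from where it was at the start of the episode above 0.03 m).
It fails at once if short bolt (a look-alike) was moved more than 30 mm (distance of short_bolt from where it was at the start of the episode above 0.03 m).
It also fails if it takes over 80 s, if anything falls off the work surface, if the arm or the gripper's body presses on something with over 40 N, if the wrist force passes 120 N, or if a joint passes its speed limit or range.

### The arm

A 7-joint arm with a two-finger parallel gripper is mounted at the origin on a cart in front of the work surface, level with it; the furniture and walls round the work are solid. World frame = base frame: x ahead of the robot, y to its left, z up, the work surface at z = 0. Lengths are in m, angles in rad, forces in N, time in s.
With the tool pointing down it reaches from about 0.4 to 0.925 m from the base axis. Payload 4.1 kg.
Tool frame: the origin (TCP) lies at the very end of the fingers, on their centre line; the grasp point (between the pads) lies manip.grip_depth behind it (manip.grip_depth is the distance from the TCP to the grasp point, in m); z points along the fingers, x is the direction in which the jaws open and shut, and the axes are right-handed (so a half turn about z gives the same grasp; the last joint's range is limited). The gripper opens to 85 mm and grips with 20 to 120 N. Pads are 22 mm wide; open, the fingers measure 114 mm over their backs; the gripper's body (76 mm by 85 mm) begins 54 mm behind the grasp point. The pads swing forward as they close: fully open they stand 13 mm farther back than shut.
Start: joints at [1.145, 0.398, 0.045, 1.537, -0.019, 1.207, -0.051], TCP at [0.209, -0.616, 0.231] pointing down, gripper open.
Joint ranges: [-2.82, 2.82], [-0.49, 2.23], [-1.37, 1.46], [0, 2.46], [-1.36, 4.5], [0.23, 2], [-2.94, 2.94]. Speed limits (rad/s): [2.57, 2.57, 3.14, 3.14, 3.14, 3.14, 3.14].

### API

Orientations are given as a unit quaternion [x, y, z, w].
In Python, from plant import manip gives the robot as it stands.
- The arm moves only by the tool send_rows, never from a script. Its argument "rows" is a list of rows, each a list of 3 entries, a list of its own where there are three numbers: the closure, from 0 (fully open) to 1 (shut), then the shift along the tool's x, y, z in m, then the turn about the tool's z in degrees. In form: [[hand, [dx, dy, dz], roll], ...]. A call has exactly 8 rows; each row is the pose to reach, as a shift and turn from the pose measured when the call began, along the tool's axes at that moment; what a row does not reach only later rows make up. A row lasts 1/8 s, in which the tool goes at most 62.5 mm and 10.7 degrees, less where a joint would pass 70% of its speed; a pose out of reach is approached as far as the arm can. A call with a gripper value outside its range is refused whole. The fingers move at their own pace and stop on an object; "newtons" is the grip in N (left out, the last holds). Time passes only in rows, so rows that repeat a pose let the fingers close, or fill a call up. It gives the time, the measured TCP pose, the force and the opening at its end, in the units of the state.
- manip.get_state(): the state, without advancing time (a new reading comes with each control period).
- manip.get_image(name): name is "scene" or "side" or "wrist"; returns a dict with "color" (420x560x3 uint8, red, green, blue), "fx", "fy", "cx", "cy" (pixels), "eye" and "attitude" of the camera in the world. Camera axes: x right, y up, looking along -z (the intrinsics and any distortion apply to the point x, -y, -z); pixel columns grow to the right and rows downward; lengths in m; the calibration is good to about 2 mm. A picture is of the moment at which its call begins. There is no depth.
- manip.close_job(): hands the job in, once; it reports no verdict.
Trained networks look in the newest picture that a camera, given by its name, has taken for a name from the list of things; names that differ only in an ending like _2 or _b are one class to them, and where a whole thing is asked for, a point or a joint stands for the part that bears it (a point fixed in the world has none). Each returns a list of dicts, best first, with "conf" (0 to 1); they miss things now and then, are a little off and sometimes report something else, mostly with a low value. They report only what shows in the picture. A call takes as long as a camera call. They do not tell look-alikes from the thing itself.
- manip.masks_of(label, camera): "region" (420x560 bool, what is visible of it) and "point" ([column, row] as shares, 0 to 1, of the picture: columns of its width, rows of its height, amid what is visible of it).
- manip.tip_of(label, camera): "point" ([column, row] as shares, 0 to 1, of the picture: columns of its width, rows of its height: a listed point, or the origin of a listed thing).
The state is a dict: "time_s": time; "q": joint angles; "qd": joint speeds; "joint_efforts": joint torques, N m; "tcp_pos": TCP position; "orientation": TCP orientation; "wrist_force": force on the tool from outside, world axes, zero at the start; "wrist_torque": the same for the moment, N m; "finger_gap": finger opening in m.
Only numpy, scipy, OpenCV 4.12 (cv2) and the standard library are available. Lean on these libraries where they do the work, as an engineer would, in place of code of your own. Each camera call takes 0.05 s, during which the arm holds its last target.

## Working session

There is one attempt and no reset: what is moved stays moved. The work goes in short steps, Python scripts to look and compute and a tool call to move; the robot and the scene stay as the last step left them, time stands still between calls to the robot, and variables do not carry over. Pictures are saved under pics/ and viewed, and the job is handed in when it is done.

Besides the shell and the picture viewer there is one more tool, called after "Emit:" as a command line: name --argument value ..., lists and objects as JSON in quotes. send_rows: Moves the arm, as the interface text tells. Its arguments: {"type":"object","properties":{"rows":{"type":"array"},"newtons":{"type":"number"}},"required":["rows"]}

```bash
ls; mkdir -p pics; python3 - <<'E'
from plant import manip
import cv2
s=manip.get_state();print({k:s[k] for k in("time_s","tcp_pos","orientation","finger_gap")}, manip.grip_depth)
for n in("scene","side","wrist"):
    im=manip.get_image(n);cv2.imwrite(f"pics/a_{n}.png",im["color"][:,:,::-1])
    print(n,{k:im[k] for k in im if k!="color"})
E
```

```text
pics
{'time_s': 0.0, 'tcp_pos': array([ 0.20847239, -0.61499069,  0.23025668]), 'orientation': array([ 8.12742424e-01, -5.82622343e-01, -8.36859317e-04, -5.07258780e-04]), 'finger_gap': 0.08547773653801143} 0.0187
scene {'fx': 415.18807977626875, 'fy': 415.18807977626875, 'cx': 281.08876697070184, 'cy': 204.49571391904703, 'eye': array([-0.27631954, -1.01596852,  0.69306909]), 'attitude': array([ 0.48182103, -0.18746958, -0.30404726,  0.8001618 ])}
side {'fx': 506.77888194718577, 'fy': 506.77888194718577, 'cx': 283.9437591514294, 'cy': 218.11288878204175, 'eye': array([ 0.2784691 , -1.41349088,  0.94638562]), 'attitude': array([ 0.46032909, -0.03962172, -0.086457  ,  0.88263947])}
wrist {'fx': 372.545160566251, 'fy': 372.545160566251, 'cx': 280.45156616129987, 'cy': 210.74069311142475, 'eye': array([ 0.27966561, -0.59125988,  0.37301483]), 'attitude': array([-0.12108514,  0.08814238, -0.57573797,  0.80380041])}
```

View pics/a_scene.png

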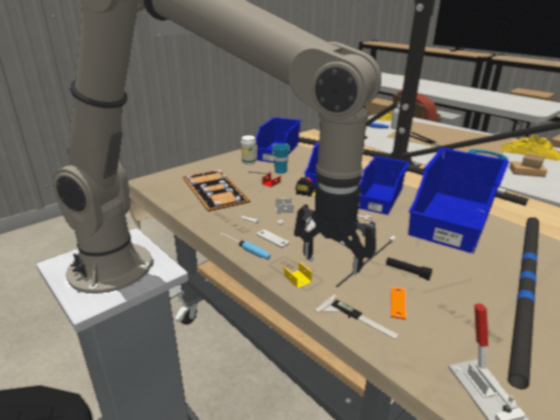

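View pics/a_side.png

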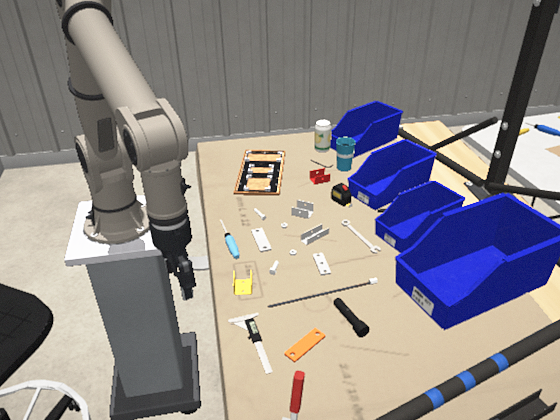

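View pics/a_wrist.png

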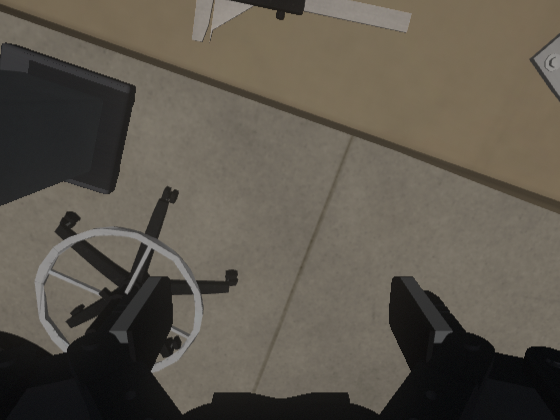

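```bash
cat > h.py <<'E'
from plant import manip
import numpy as np, cv2
from scipy.spatial.transform import Rotation as R
def pix2w(im,u,v,z):
    d=np.array([(u-im["cx"])/im["fx"],-(v-im["cy"])/im["fy"],-1.0])
    d=R.from_quat(im["attitude"]).apply(d); e=np.array(im["eye"])
    return e+d*(z-e[2])/d[2]
def w2pix(im,p):
    c=R.from_quat(im["attitude"]).inv().apply(np.array(p)-im["eye"])
    return np.array([im["cx"]+im["fx"]*c[...,0]/-c[...,2], im["cy"]-im["fy"]*c[...,1]/-c[...,2]]).T
def topdown(im,x0,x1,y0,y1,z=0,s=1500):
    # rectified: column = (y1-y)*s, row=(x1-x)*s
    W=int((y1-y0)*s);H=int((x1-x0)*s)
    w=np.array([[x1,y1,z],[x1,y0,z],[x0,y0,z],[x0,y1,z]])
    src=w2pix(im,w).astype(np.float32);dst=np.float32([[0,0],[W,0],[W,H],[0,H]])
    return cv2.warpPerspective(im["color"],cv2.getPerspectiveTransform(src,dst),(W,H),flags=cv2.INTER_CUBIC)
E
python3 - <<'E'
from h import *
im=manip.get_image("side")
for n,p in dict(p1=(261,239),p2=(321,264),b1=(260,214),b2=(273,268),sad=(302,209),ch=(315,234),tray=(260,172)).items(): print(n,pix2w(im,*p,0.005))
c=im["color"][:,:,::-1]
cv2.imwrite("pics/b_crop.png",cv2.resize(c[140:300,200:400],None,fx=4,fy=3.7,interpolation=cv2.INTER_CUBIC)[:600])
for l in ("tray","nest_long","nest_square","nest_slot","long_plate","saddle","long_bolt","short_plate","channel","short_bolt"):
  for f in ("side","scene"):
    im2=manip.get_image(f)
    r=manip.tip_of(l,f); print(l,f,[(np.round(pix2w(im2,q["point"][0]*560,q["point"][1]*420,0.006),3)[:2],round(q["conf"],2)) for q in r[:4]])
E
```

```text
p1 [ 0.43417726 -0.18522173  0.005     ]
p2 [ 0.58476214 -0.33676919  0.005     ]
b1 [ 0.45161191 -0.05077225  0.005     ]
b2 [ 0.44686865 -0.32650023  0.005     ]
sad [ 0.59292677 -0.0500798   0.005     ]
ch [ 0.60215092 -0.19371211  0.005     ]
tray [0.49341648 0.22297434 0.005     ]
tray side []
tray scene [(array([0.479, 0.2  ]), 0.74)]
nest_long side [(array([0.51 , 0.327]), 0.78)]
nest_long scene [(array([0.524, 0.311]), 0.91)]
nest_square side [(array([0.473, 0.15 ]), 0.71)]
nest_square scene [(array([0.469, 0.139]), 0.59)]
nest_slot side [(array([0.499, 0.2  ]), 0.91)]
nest_slot scene [(array([0.505, 0.217]), 0.7)]
long_plate side [(array([ 0.429, -0.184]), 0.76), (array([ 0.474, -0.624]), 0.68)]
long_plate scene [(array([ 0.467, -0.622]), 0.96), (array([ 0.415, -0.214]), 0.52)]
saddle side [(array([ 0.359, -0.391]), 0.6), (array([ 0.582, -0.059]), 0.55), (array([0.696, 0.097]), 0.53)]
saddle scene [(array([ 0.344, -0.39 ]), 0.82), (array([ 0.453, -0.057]), 0.72), (array([0.668, 0.103]), 0.51), (array([ 0.582, -0.077]), 0.48)]
long_bolt side [(array([ 0.447, -0.062]), 0.44)]
long_bolt scene [(array([ 0.445, -0.06 ]), 0.58)]
short_plate side [(array([ 0.568, -0.347]), 0.68), (array([0.507, 0.321]), 0.22)]
short_plate scene [(array([ 0.597, -0.338]), 0.36)]
channel side [(array([ 0.582, -0.221]), 0.73)]
channel scene [(array([ 0.589, -0.23 ]), 0.42), (array([0.497, 0.225]), 0.38)]
short_bolt side [(array([ 0.442, -0.332]), 0.52)]
short_bolt scene [(array([ 0.447, -0.342]), 0.54), (array([ 0.426, -0.199]), 0.48)]
```

View pics/b_crop.png

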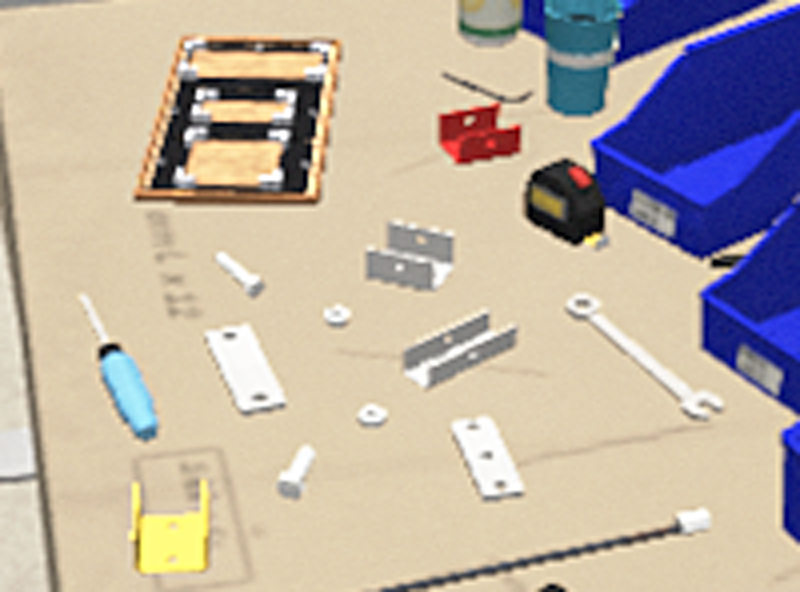

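```bash
cat >> h.py <<'E'
def plan(pos,yaw=None,s=None):
    """yaw: desired world angle of tool x (mod 180). prints tool shift + roll"""
    s=s or manip.get_state(); Rt=R.from_quat(s["orientation"]); M=Rt.as_matrix()
    d=M.T@(np.array(pos)-s["tcp_pos"]); cur=np.degrees(np.arctan2(M[1,0],M[0,0])); roll=0
    if yaw is not None:
        dy=(yaw-cur+90)%180-90; roll=-dy
    print("t",round(s["time_s"],2),"tcp",np.round(s["tcp_pos"],4),"yaw",round(cur,1),"tilt",np.round(M[:2,2],4),"q1,q7",np.round(s["q"][[0,6]],2),"gap",round(s["finger_gap"],4),"F",np.round(s["wrist_force"],1))
    print("SHIFT mm",np.round(d*1000,1),"roll",round(roll,1),"| dist",round(np.linalg.norm(d)*1000), "rows",max(np.linalg.norm(d)/.0625,abs(roll)/10.7))
E
python3 - <<'E'
from h import *
im=manip.get_image("wrist")
s=manip.get_state(); print(R.from_quat(s["orientation"]).inv().apply(im["eye"]-s["tcp_pos"]))
print(R.from_quat(im["attitude"]).as_matrix()[:,2])
plan([0.47,-0.12,0.33],90)
plan([0.47,-0.12,0.33],0)
E
```

```text
[ 7.49173735e-05 -7.50388613e-02 -1.42651060e-01]
[0.28045232 0.09481063 0.95517404]
t 2.25 tcp [ 0.2087 -0.6156  0.2314] yaw -71.3 tilt [ 0.     -0.0001] q1,q7 [ 1.15 -0.05] gap 0.0855 F [0.5 0.2 0.1]
SHIFT mm [-385.5 -406.6  -98.7] roll 18.7 | dist 569 rows 9.102604306984725
t 2.25 tcp [ 0.2087 -0.6156  0.2314] yaw -71.3 tilt [ 0.     -0.0001] q1,q7 [ 1.15 -0.05] gap 0.0855 F [0.5 0.2 0.1]
SHIFT mm [-385.5 -406.6  -98.7] roll -71.3 | dist 569 rows 9.102604306984725
```

Emit:
send_rows --rows '[[0,[-48,-51,-12],0],[0,[-96,-102,-24],0],[0,[-144,-153,-36],0],[0,[-192,-204,-48],0],[0,[-240,-255,-60],0],[0,[-288,-306,-72],0],[0,[-336,-357,-84],0],[0,[-385,-406,-98],0]]' --newtons 40

```text
time_s: 3.25
tcp_pos: [0.4406, -0.1787, 0.3167]
orientation: [0.813, -0.583, 0.001, 0.0]
wrist_force: [-0.1, -0.4, -0.2]
finger_gap: 0.0855
```

That call used mm instead of metres. The row speed limit capped it, so no harm was done. I'll use metres from now on.

```bash
python3 - <<'E'
from h import *
im=manip.get_image("wrist");cv2.imwrite("pics/c_wrist.png",im["color"][:,:,::-1])
plan([0.47,-0.12,0.33])
im=manip.get_image("scene");cv2.imwrite("pics/c_scene.png",cv2.resize(im["color"][140:310,150:430,::-1],None,fx=2.8,fy=2.8,interpolation=cv2.INTER_CUBIC))
E
```

```text
t 3.3 tcp [ 0.4457 -0.1689  0.3185] yaw -70.5 tilt [0.0069 0.0044] q1,q7 [ 0.58 -0.96] gap 0.0854 F [3.2 6.5 1.4]
SHIFT mm [-38.  -39.3 -11.1] roll 0 | dist 56 rows 0.8929275799468142
```

View pics/c_wrist.png

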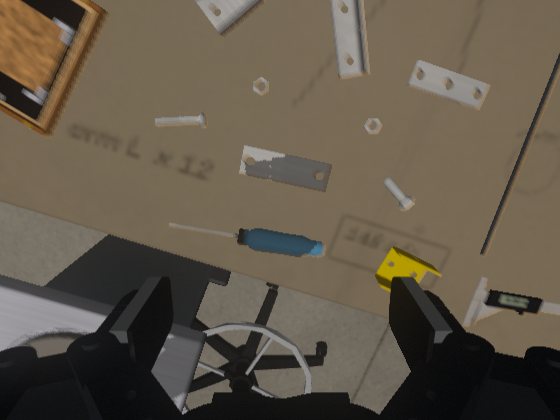

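```bash
cat >> h.py <<'E'
def maskrect(label,cam,z,near=None,im=None):
    im=im or manip.get_image(cam)
    out=[]
    for r in manip.masks_of(label,cam):
        m=r["region"].astype(np.uint8); ys,xs=np.nonzero(m)
        if len(xs)<20: continue
        w=np.array([pix2w(im,u,v,z)[:2] for u,v in zip(xs,ys)])
        rect=cv2.minAreaRect((w*1000).astype(np.float32))
        (c,(a,b),t)=rect
        if a<b: a,b,t=b,a,t+90
        print(label,cam,round(r["conf"],2),"n",len(xs),"c",np.round(c,1),"L",round(a,1),"W",round(b,1),"ang",round((t+90)%180-90,1),"mean",np.round(w.mean(0)*1000,1))
E
python3 - <<'E'
from h import *
maskrect("long_plate","wrist",.008)
maskrect("long_bolt","wrist",.008)
maskrect("short_bolt","wrist",.010)
im=manip.get_image("wrist")
for p in [(244,146),(331,163),(326,191),(239,173)]: print(pix2w(im,*p,.008))
for p in [(155,122),(207,120)]: print(pix2w(im,*p,.008))
plan([0.47,-0.02,0.33],-90)
E
```

```text
long_plate wrist 0.69 n 2464 c [ 432.8 -187.9] L 110.7 W 36.6 ang -83.5 mean [ 433.1 -187.6]
long_bolt wrist 0.65 n 561 c [448.3 -51.9] L 61.8 W 17.2 ang -71.1 mean [448.2 -54.9]
long_bolt wrist 0.41 n 393 c [ 447.8 -330.9] L 48.8 W 19.9 ang 65.9 mean [ 447.4 -333.5]
short_bolt wrist 0.85 n 434 c [ 448.  -330.4] L 49.5 W 22.3 ang 65.1 mean [ 447.1 -333.7]
[ 0.44071106 -0.13512457  0.008     ]
[ 0.45474995 -0.2414626   0.008     ]
[ 0.41994252 -0.24807761  0.008     ]
[ 0.40725378 -0.13888008  0.008     ]
[ 0.43420982 -0.02752465  0.008     ]
[ 0.45594022 -0.08501895  0.008     ]
t 3.7 tcp [ 0.4391 -0.1819  0.3156] yaw -71.5 tilt [-0.0007 -0.    ] q1,q7 [ 0.59 -0.95] gap 0.0858 F [ 0.4 -0.3  0.3]
SHIFT mm [-143.7  -80.8  -14.4] roll 18.5 | dist 165 rows 2.647546169852675
```

```bash
python3 - <<'E'
from h import *
plan([0.46,0.08,0.36],-90)
E
```

```text
t 3.7 tcp [ 0.4391 -0.1819  0.3156] yaw -71.5 tilt [-0.0007 -0.    ] q1,q7 [ 0.59 -0.95] gap 0.0858 F [ 0.4 -0.3  0.3]
SHIFT mm [-241.7 -103.1  -44.4] roll 18.5 | dist 266 rows 4.263586553405811
```

Emit:
send_rows --rows '[[0,[-0.05,-0.02,-0.01],4],[0,[-0.1,-0.043,-0.018],8],[0,[-0.15,-0.064,-0.028],12],[0,[-0.2,-0.085,-0.037],16],[0,[-0.242,-0.103,-0.044],18.5],[0,[-0.242,-0.103,-0.044],18.5],[0,[-0.242,-0.103,-0.044],18.5],[0,[-0.242,-0.103,-0.044],18.5]]'

```text
time_s: 4.7
tcp_pos: [0.4598, 0.0783, 0.3592]
orientation: [-0.706, 0.708, 0.0, -0.001]
wrist_force: [0.2, -0.3, -0.4]
finger_gap: 0.0854
```

```bash
python3 - <<'E'
from h import *
im=manip.get_image("wrist");cv2.imwrite("pics/d_wrist.png",im["color"][:,:,::-1])
maskrect("tray","wrist",.012)
maskrect("saddle","wrist",.0)
maskrect("long_bolt","wrist",.008)
maskrect("long_plate","wrist",.008)
for l in("nest_long","nest_square","nest_slot"): maskrect(l,"wrist",.012)
plan([0.46,0.08,0.36],-90)
import pickle;pickle.dump(im,open("d.pkl","wb"))
E
```

```text
tray wrist 0.94 n 7728 c [495.7 227.4] L 321.6 W 162.5 ang 75.4 mean [504.4 232.7]
saddle wrist 0.73 n 2570 c [589.1 -77. ] L 71.3 W 59.6 ang -34.0 mean [587.4 -75.2]
long_bolt wrist 0.56 n 447 c [445.8 -53.8] L 63.2 W 19.2 ang -63.8 mean [448.4 -55.3]
long_plate wrist 0.77 n 2121 c [ 432.9 -186.1] L 112.0 W 36.6 ang -83.6 mean [ 433.  -185.8]
nest_long wrist 0.76 n 8605 c [519.2 323.4] L 144.5 W 95.9 ang -14.4 mean [523.  322.7]
nest_long wrist 0.27 n 2958 c [ 597.4 -207.3] L 93.5 W 44.8 ang 28.8 mean [ 599.  -206.3]
nest_square wrist 0.69 n 7569 c [471.2 131. ] L 139.5 W 94.0 ang -14.6 mean [473.8 130.6]
nest_square wrist 0.61 n 473 c [449.8 -51. ] L 63.8 W 19.2 ang -72.6 mean [449.1 -53.8]
nest_slot wrist 0.83 n 8127 c [495.8 226.7] L 141.2 W 95.5 ang -14.9 mean [498.6 226.1]
nest_slot wrist 0.2 n 7759 c [495.7 227.3] L 321.9 W 162.4 ang 75.6 mean [504.1 232.2]
t 5.45 tcp [0.4598 0.0803 0.3596] yaw -89.9 tilt [-0.0008  0.    ] q1,q7 [ 0.32 -1.83] gap 0.0854 F [-0.2 -0.6  0.1]
SHIFT mm [ 0.3 -0.2 -0.4] roll 0.1 | dist 1 rows 0.00927759449556887
```

View pics/d_wrist.png

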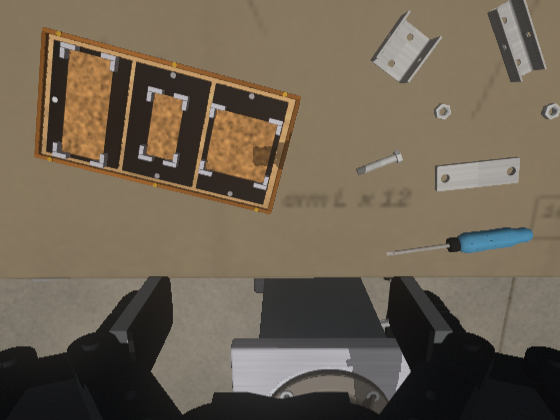

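```bash
python3 - <<'E'
from h import *
import pickle;im=pickle.load(open("d.pkl","rb"))
c=im["color"][0:95,350:455,::-1];cv2.imwrite("pics/d_sad.png",cv2.resize(c,None,fx=6,fy=6,interpolation=cv2.INTER_CUBIC))
c=im["color"][140:210,345:535,::-1];cv2.imwrite("pics/d_pb.png",cv2.resize(c,None,fx=4,fy=4,interpolation=cv2.INTER_CUBIC))
plan([0.433,-0.187,0.15],6.5)
E
```

```text
t 5.45 tcp [0.4598 0.0803 0.3596] yaw -89.9 tilt [-0.0008  0.    ] q1,q7 [ 0.32 -1.83] gap 0.0854 F [-0.2 -0.6  0.1]
SHIFT mm [267.3  26.9 209.6] roll 83.6 | dist 341 rows 7.808776129134338
```

View pics/d_sad.png

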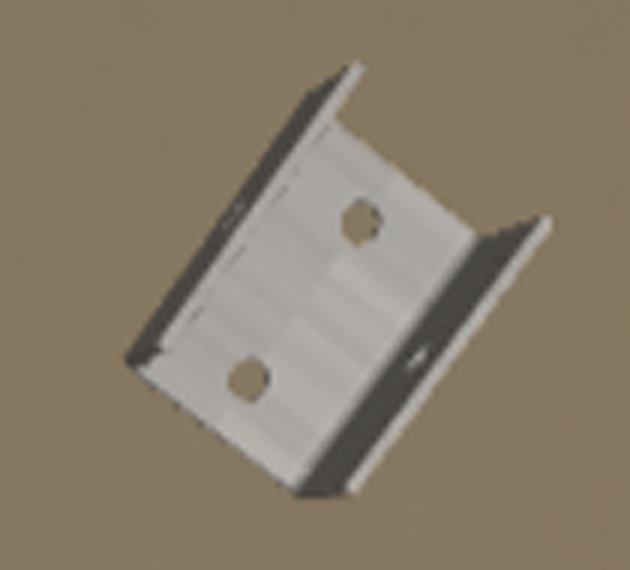

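View pics/d_pb.png

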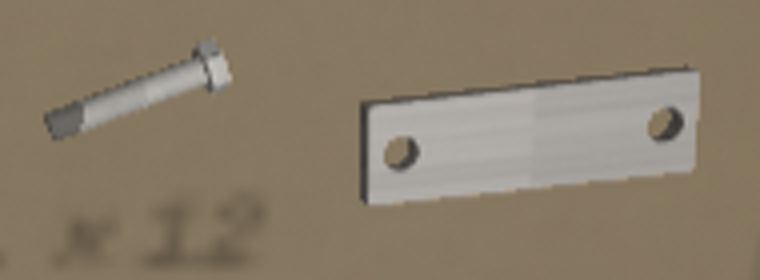

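```bash
python3 - <<'E'
from h import *
import pickle;im=pickle.load(open("d.pkl","rb"))
f=lambda u,v,z:pix2w(im,350+(u)/6-.4,v/6-.4,z)[:2]
a=f(361,221,.004);b=f(249,379,.004);print("holes",a,b,(a+b)/2,np.degrees(np.arctan2(*(a-b)[::-1])))
P=[f(549,218,.035),f(352,488,.035),f(360,64,.035),f(162,348,.035)]
print("walltops",P,np.mean(P,0),[np.degrees(np.arctan2(*(P[i]-P[i+1])[::-1])) for i in(0,2)])
E
```

```text
holes [ 0.60253634 -0.08024461] [ 0.57260441 -0.06002911] [ 0.58757038 -0.07013686] -34.03439857217255
walltops [array([ 0.59878066, -0.10621206]), array([ 0.55017621, -0.0734835 ]), array([ 0.6252218 , -0.06748447]), array([ 0.57590729, -0.034083  ])] [ 0.58752149 -0.07031576] [np.float64(-33.95495821022448), np.float64(-34.11037779683364)]
```

```bash
python3 - <<'E'
from h import *
plan([0.5875,-0.0702,0.10],-124)
E
```

```text
t 5.45 tcp [0.4598 0.0803 0.3596] yaw -89.9 tilt [-0.0008  0.    ] q1,q7 [ 0.32 -1.83] gap 0.0854 F [-0.2 -0.6  0.1]
SHIFT mm [ 150.7 -127.8  259.5] roll 34.1 | dist 326 rows 5.218064485762984
```

Emit:
send_rows --rows '[[0,[0.025,-0.021,0.043],6],[0,[0.05,-0.042,0.086],12],[0,[0.075,-0.063,0.13],18],[0,[0.1,-0.085,0.173],24],[0,[0.125,-0.106,0.216],30],[0,[0.151,-0.128,0.2595],34],[0,[0.151,-0.128,0.2595],34],[0,[0.151,-0.128,0.2595],34]]'

```text
time_s: 6.45
tcp_pos: [0.588, -0.0696, 0.1005]
orientation: [-0.47, 0.882, 0.0, 0.0]
wrist_force: [-0.4, -0.1, 0.4]
finger_gap: 0.0853
```

```bash
python3 - <<'E'
from h import *
im=manip.get_image("wrist");cv2.imwrite("pics/e_wrist.png",im["color"][:,:,::-1])
maskrect("saddle","wrist",.035,im=im)
plan([0.5875,-0.0702,0.008],-124)
E
```

```text
saddle wrist 0.76 n 265 c [668.4  75.2] L 20.1 W 8.2 ang -46.5 mean [670.   75.3]
saddle wrist 0.73 n 7327 c [590.4 -72.1] L 66.3 W 50.3 ang -34.1 mean [595.7 -75.9]
saddle wrist 0.69 n 1533 c [532.4  48.6] L 45.6 W 30.5 ang -13.5 mean [535.   43.6]
t 6.55 tcp [ 0.5886 -0.0691  0.1018] yaw -123.8 tilt [0.0022 0.0003] q1,q7 [ 0.35 -2.29] gap 0.0853 F [ 0.9 -0.2  0.5]
SHIFT mm [ 1.6  0.4 93.8] roll 0.2 | dist 94 rows 1.5017070079217911
```

View pics/e_wrist.png

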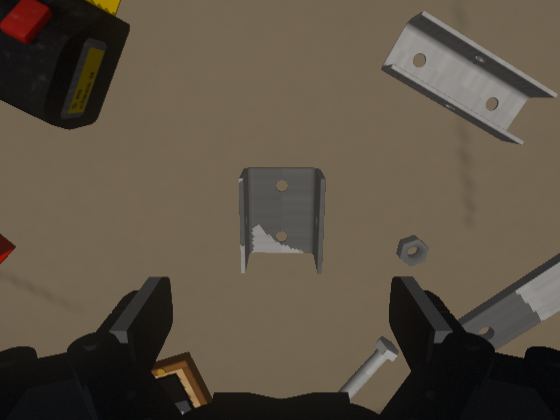

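Saddle is aligned between the fingers (wall tops at pixels 241 and 322, row about 180–270). Descending and gripping.

Emit:
send_rows --rows '[[0,[0.001,0,0.04],0],[0,[0.001,0,0.075],0],[0,[0.001,0,0.092],0],[0,[0.001,0,0.092],0],[0.6,[0.001,0,0.092],0],[1,[0.001,0,0.092],0],[1,[0.001,0,0.092],0],[1,[0.001,0,0.092],0]]' --newtons 35

```text
time_s: 7.55
tcp_pos: [0.5896, -0.07, 0.0115]
orientation: [-0.471, 0.882, -0.001, 0.002]
wrist_force: [-0.4, 1.2, 5.8]
finger_gap: 0.0492
```

```bash
python3 - <<'E'
from h import *
plan([0.4705,0.1306,0.12],-104.6)
E
```

```text
t 7.55 tcp [ 0.5896 -0.07    0.0115] yaw -123.8 tilt [ 0.0051 -0.    ] q1,q7 [ 0.32 -2.35] gap 0.0492 F [-0.4  1.2  5.8]
SHIFT mm [-100.6  210.2 -109.2] roll -19.2 | dist 257 rows 4.116644319970427
```

Emit:
send_rows --rows '[[1,[0,0,-0.05],0],[1,[0,0,-0.1],0],[1,[-0.025,0.053,-0.109],-5],[1,[-0.05,0.105,-0.109],-10],[1,[-0.075,0.158,-0.109],-15],[1,[-0.099,0.2105,-0.109],-19.2],[1,[-0.099,0.2105,-0.109],-19.2],[1,[-0.099,0.2105,-0.109],-19.2]]'

```text
time_s: 8.55
tcp_pos: [0.4695, 0.1289, 0.1199]
orientation: [-0.611, 0.791, -0.002, 0.002]
wrist_force: [0.2, -0.2, -0.6]
finger_gap: 0.0495
```

```bash
python3 - <<'E'
from h import *
im=manip.get_image("wrist");cv2.imwrite("pics/f_wrist.png",im["color"][:,:,::-1])
plan([0.472,0.1302,0.024],-104.6)
for l in("nest_square","nest_slot"): maskrect(l,"wrist",.010)
E
```

```text
t 8.6 tcp [0.4699 0.1283 0.1199] yaw -104.7 tilt [ 0.0054 -0.0007] q1,q7 [ 0.15 -2.36] gap 0.0494 F [-0.4 -0.1 -0.2]
SHIFT mm [-2.3 -1.  95.9] roll -0.1 | dist 96 rows 1.5345119388188346
nest_square wrist 0.97 n 14555 c [492.2 125.5] L 95.8 W 95.6 ang -14.7 mean [504.6 122.5]
nest_slot wrist 0.55 n 24714 c [496.  227.1] L 139.3 W 94.3 ang -14.5 mean [502.8 226.2]
nest_slot wrist 0.55 n 17721 c [398.  146.8] L 146.9 W 106.3 ang -14.3 mean [416.5 142. ]
```

View pics/f_wrist.png

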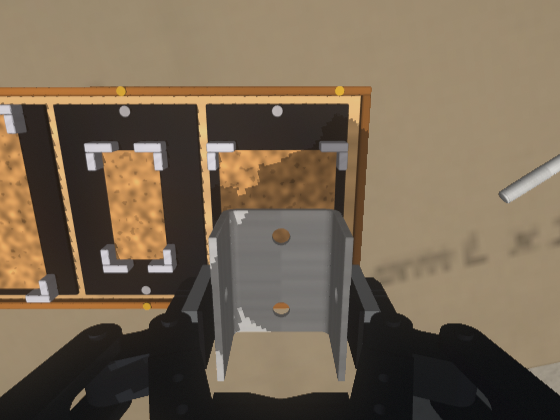

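Emit:
send_rows --rows '[[1,[-0.002,-0.001,0.045],0],[1,[-0.002,-0.001,0.08],0],[1,[-0.002,-0.001,0.097],0],[1,[-0.002,-0.001,0.097],0],[1,[-0.002,-0.001,0.097],0],[0.3,[-0.002,-0.001,0.097],0],[0,[-0.002,-0.001,0.097],0],[0,[-0.002,-0.001,0.097],0]]'

```text
time_s: 9.8
tcp_pos: [0.472, 0.13, 0.023]
orientation: [-0.61, 0.792, -0.002, 0.002]
wrist_force: [0.4, 0.2, -0.1]
finger_gap: 0.0858
```

```bash
python3 - <<'E'
from h import *
plan([0.449,-0.052,0.12],-161)
E
```

```text
t 9.8 tcp [0.472 0.13  0.023] yaw -104.8 tilt [ 0.0055 -0.0002] q1,q7 [ 0.08 -2.49] gap 0.0858 F [ 0.4  0.2 -0.1]
SHIFT mm [181.7 -24.7 -97.1] roll 56.2 | dist 207 rows 5.253810290737643
```

Emit:
send_rows --rows '[[0,[0,0,-0.05],0],[0,[0,0,-0.1],0],[0,[0.02,-0.003,-0.15],-10],[0,[0.05,-0.008,-0.19],-20],[0,[0.08,-0.012,-0.2],-30],[0,[0.11,-0.016,-0.2],-40],[0,[0.15,-0.02,-0.2],-50],[0,[0.18,-0.025,-0.2],-60]]'

```text
time_s: 10.8
tcp_pos: [0.4486, -0.0521, 0.223]
orientation: [0.925, -0.379, 0.003, -0.001]
wrist_force: [0.1, -0.3, -0.2]
finger_gap: 0.0854
```

```bash
python3 - <<'E'
from h import *
im=manip.get_image("wrist");cv2.imwrite("pics/g_wrist.png",im["color"][:,:,::-1])
maskrect("saddle","wrist",.01,im=im)
maskrect("long_bolt","wrist",.008,im=im)
plan([0.449,-0.052,0.12],18.5)
E
```

```text
saddle wrist 0.56 n 3012 c [459.3 122.3] L 78.1 W 42.5 ang -44.4 mean [463.1 126.4]
saddle wrist 0.5 n 683 c [449.2 -52. ] L 60.3 W 16.9 ang -71.9 mean [448.3 -54. ]
long_bolt wrist 0.62 n 698 c [449.1 -52.3] L 60.7 W 18.3 ang -71.9 mean [448.1 -54.4]
t 10.95 tcp [ 0.4488 -0.0519  0.2228] yaw -45.0 tilt [ 0.0052 -0.0004] q1,q7 [ 0.57 -0.8 ] gap 0.0852 F [-0.5  0.1  0. ]
SHIFT mm [ -0.2   0.3 102.8] roll -63.5 | dist 103 rows 5.9390664562448094
```

View pics/g_wrist.png

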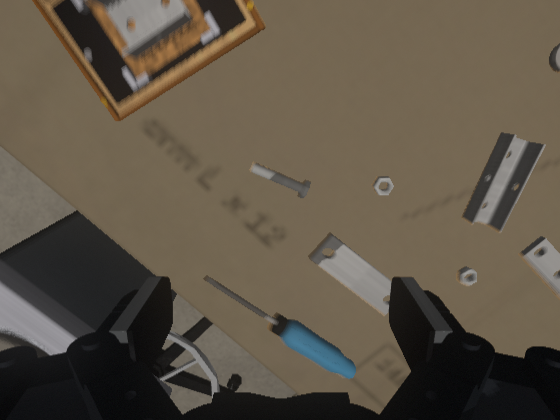

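Emit:
send_rows --rows '[[0,[0,0,0.015],-10],[0,[0,0,0.03],-20],[0,[0,0,0.05],-30],[0,[0,0,0.07],-40],[0,[0,0,0.09],-50],[0,[0,0,0.103],-60],[0,[0,0,0.103],-63],[0,[0,0,0.103],-63]]'

```text
time_s: 11.95
tcp_pos: [0.4495, -0.0506, 0.1198]
orientation: [0.988, 0.156, 0.003, 0.0]
wrist_force: [0.7, 0.5, 0.4]
finger_gap: 0.0853
```

```bash
python3 - <<'E'
from h import *
im=manip.get_image("wrist");cv2.imwrite("pics/i_wrist.png",im["color"][:,:,::-1])
maskrect("long_bolt","wrist",.008,im=im)
plan([0.449,-0.052,0.004],18.1)
E
```

```text
long_bolt wrist 0.84 n 1357 c [448.8 -52.9] L 63.4 W 18.4 ang -72.1 mean [448.1 -54.7]
t 12.05 tcp [ 0.4496 -0.0511  0.1201] yaw 17.9 tilt [ 0.0058 -0.0001] q1,q7 [0.62 0.17] gap 0.0853 F [-0.5 -0.4  0.8]
SHIFT mm [ -1.5   0.4 116. ] roll -0.2 | dist 116 rows 1.8568993716945834
```

View pics/i_wrist.png

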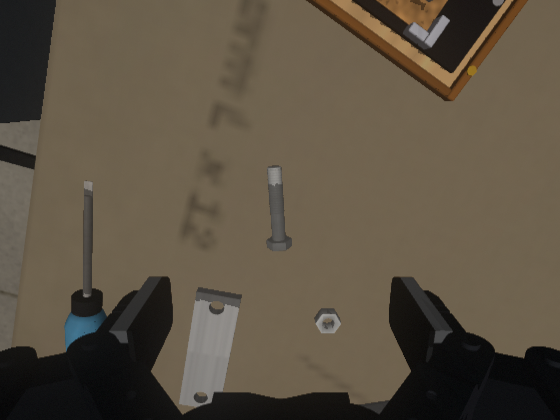

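Emit:
send_rows --rows '[[0,[-0.001,0.001,0.05],0],[0,[-0.001,0.001,0.095],0],[0,[-0.001,0.001,0.115],0],[0,[-0.001,0.001,0.115],0],[0.7,[-0.001,0.001,0.115],0],[1,[-0.001,0.001,0.115],0],[1,[-0.001,0.001,0.115],0],[1,[-0.001,0.001,0.115],0]]' --newtons 35

```text
time_s: 13.05
tcp_pos: [0.4501, -0.0526, 0.0057]
orientation: [0.988, 0.156, 0.003, 0.001]
wrist_force: [-0.5, 0.1, 4.1]
finger_gap: 0.016
```

```bash
python3 - <<'E'
from h import *
plan([0.4957,0.2271,0.12],75.4)
E
```

```text
t 13.05 tcp [ 0.4501 -0.0526  0.0057] yaw 17.9 tilt [ 0.0068 -0.0008] q1,q7 [ 0.51 -0.02] gap 0.016 F [-0.5  0.1  4.1]
SHIFT mm [ 130.2 -251.7 -114.2] roll -57.5 | dist 306 rows 5.371676767958485
```

Emit:
send_rows --rows '[[1,[0,0,-0.055],0],[1,[0,0,-0.11],0],[1,[0.026,-0.05,-0.114],-10],[1,[0.052,-0.1,-0.114],-20],[1,[0.078,-0.15,-0.114],-30],[1,[0.104,-0.2,-0.114],-40],[1,[0.13,-0.252,-0.114],-50],[1,[0.13,-0.252,-0.114],-57.5]]'

```text
time_s: 14.05
tcp_pos: [0.4946, 0.234, 0.1207]
orientation: [0.787, 0.617, 0.004, 0.0]
wrist_force: [-0.5, -1.3, -0.7]
finger_gap: 0.0161
```

```bash
python3 - <<'E'
from h import *
im=manip.get_image("wrist");cv2.imwrite("pics/j_wrist.png",im["color"][:,:,::-1])
maskrect("long_bolt","wrist",.12,im=im)
plan([0.4957,0.2271,0.017],75.4)
E
```

```text
long_bolt wrist 0.97 n 4058 c [497.4 232.9] L 68.7 W 18.9 ang -12.8 mean [497.8 233. ]
t 14.15 tcp [0.4949 0.2284 0.1196] yaw 75.5 tilt [ 0.0058 -0.0003] q1,q7 [0.23 0.41] gap 0.0161 F [ 0.1 -0.1 -0.2]
SHIFT mm [ -1.1   0.5 102.6] roll 0.1 | dist 103 rows 1.641471369381567
```

View pics/j_wrist.png

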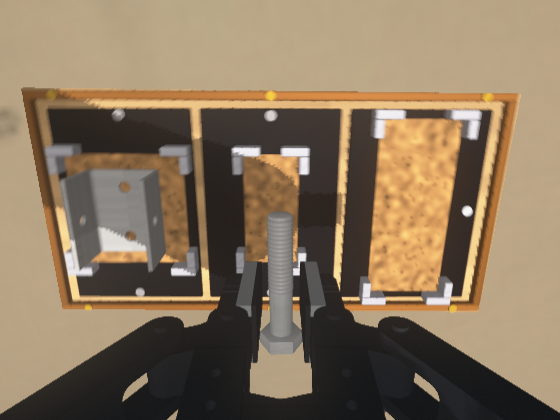

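Emit:
send_rows --rows '[[1,[-0.001,0,0.045],0],[1,[-0.001,0,0.085],0],[1,[-0.001,0,0.103],0],[1,[-0.001,0,0.103],0],[1,[-0.001,0,0.103],0],[0.5,[-0.001,0,0.103],0],[0.5,[-0.001,0,0.103],0],[0.5,[-0.001,0,0.103],0]]'

```text
time_s: 15.15
tcp_pos: [0.4955, 0.2274, 0.0169]
orientation: [0.791, 0.612, 0.002, 0.002]
wrist_force: [0.4, -0.7, -0.6]
finger_gap: 0.0427
```

```bash
python3 - <<'E'
from h import *
plan([0.433,-0.187,0.12],6.5)
E
```

```text
t 15.15 tcp [0.4955 0.2274 0.0169] yaw 75.5 tilt [ 0.0063 -0.0001] q1,q7 [0.13 0.29] gap 0.0427 F [ 0.4 -0.7 -0.6]
SHIFT mm [-416.7   43.8 -103.5] roll 69.0 | dist 432 rows 6.904983280278926
```

Lift, then travel to the plate over two calls.

Emit:
send_rows --rows '[[0.5,[0,0,-0.055],0],[0.3,[0,0,-0.11],0],[0,[-0.05,0.005,-0.14],8],[0,[-0.1,0.01,-0.15],16],[0,[-0.155,0.016,-0.15],26],[0,[-0.21,0.022,-0.15],36],[0,[-0.27,0.028,-0.15],46],[0,[-0.33,0.035,-0.15],56]]'

```text
time_s: 16.15
tcp_pos: [0.4454, -0.1026, 0.167]
orientation: [0.986, 0.167, 0.004, 0.001]
wrist_force: [0.7, -0.5, 0.2]
finger_gap: 0.0855
```

```bash
python3 - <<'E'
from h import *
plan([0.433,-0.187,0.12],6.5)
E
```

```text
t 16.15 tcp [ 0.4454 -0.1026  0.167 ] yaw 19.2 tilt [ 0.0074 -0.001 ] q1,q7 [0.8  0.35] gap 0.0855 F [ 0.7 -0.5  0.2]
SHIFT mm [-39.8  75.4  47. ] roll 12.7 | dist 97 rows 1.5583978174540398
```

Emit:
send_rows --rows '[[0,[-0.013,0.025,0.016],5],[0,[-0.027,0.05,0.031],10],[0,[-0.04,0.075,0.047],12.7],[0,[-0.04,0.075,0.047],12.7],[0,[-0.04,0.075,0.047],12.7],[0,[-0.04,0.075,0.047],12.7],[0,[-0.04,0.075,0.047],12.7],[0,[-0.04,0.075,0.047],12.7]]'

```text
time_s: 17.15
tcp_pos: [0.433, -0.1863, 0.1202]
orientation: [0.998, 0.057, 0.004, 0.001]
wrist_force: [-0.2, -0.2, 0.5]
finger_gap: 0.0852
```

```bash
python3 - <<'E'
from h import *
im=manip.get_image("wrist");cv2.imwrite("pics/k_wrist.png",im["color"][:,:,::-1])
maskrect("long_plate","wrist",.008,im=im)
plan([0.433,-0.187,0.002],6.5)
E
```

```text
long_plate wrist 0.68 n 7008 c [ 432.2 -186.6] L 110.8 W 36.2 ang -84.2 mean [ 431.7 -184.3]
t 17.25 tcp [ 0.4328 -0.1865  0.1201] yaw 6.5 tilt [ 0.0076 -0.0011] q1,q7 [0.87 0.26] gap 0.0856 F [ 0.6 -0.4  0. ]
SHIFT mm [ -0.7   0.3 118.1] roll 0.0 | dist 118 rows 1.8896724727369385
```

View pics/k_wrist.png

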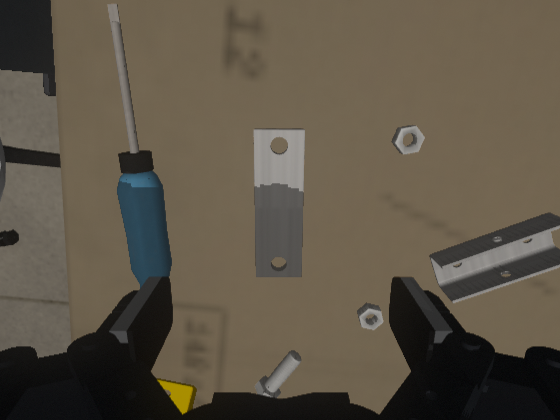

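Emit:
send_rows --rows '[[0.3,[-0.001,0,0.05],0],[0.3,[-0.001,0,0.095],0],[0.3,[-0.001,0,0.118],0],[0.3,[-0.001,0,0.118],0],[0.3,[-0.001,0,0.118],0],[1,[-0.001,0,0.118],0],[1,[-0.001,0,0.118],0],[1,[-0.001,0,0.118],0]]' --newtons 45

```text
time_s: 18.25
tcp_pos: [0.4336, -0.1873, 0.0036]
orientation: [0.998, 0.057, 0.005, 0.002]
wrist_force: [-1.5, -0.2, 6.5]
finger_gap: 0.0329
```

```bash
python3 - <<'E'
from h import *
im=manip.get_image("wrist");cv2.imwrite("pics/l_wrist.png",im["color"][:,:,::-1])
plan([0.5205,0.3238,0.13],75.4)
E
```

```text
t 18.3 tcp [ 0.4337 -0.1873  0.0036] yaw 6.5 tilt [ 0.0095 -0.0027] q1,q7 [0.77 0.09] gap 0.0329 F [-1.5 -0.1  6.8]
SHIFT mm [ 145.4 -497.5 -127. ] roll -68.9 | dist 534 rows 8.53777820246314
```

View pics/l_wrist.png

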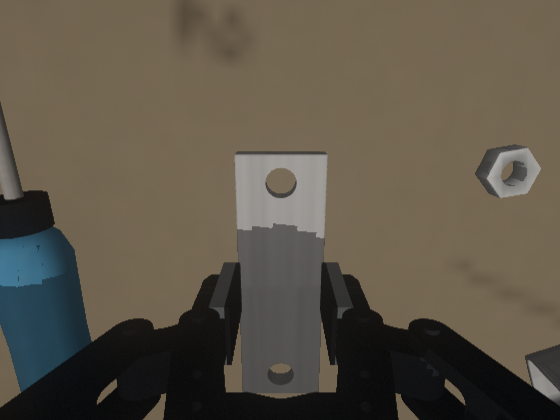

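Emit:
send_rows --rows '[[1,[0,0,-0.01],0],[1,[0,0,-0.02],0],[1,[0,0,-0.03],0],[1,[0,0,-0.04],0],[1,[0,0,-0.05],0],[1,[0,0,-0.06],0],[1,[0,0,-0.06],0],[1,[0,0,-0.06],0]]'

```text
time_s: 19.3
tcp_pos: [0.4328, -0.1871, 0.0634]
orientation: [0.998, 0.057, 0.004, 0.002]
wrist_force: [0.2, 0.4, -1.4]
finger_gap: 0.0327
```

```bash
python3 - <<'E'
from h import *
im=manip.get_image("wrist");cv2.imwrite("pics/m_wrist.png",im["color"][:,:,::-1])
plan([0.5205,0.3238,0.13],75.4)
E
```

```text
t 19.35 tcp [ 0.4328 -0.187   0.0633] yaw 6.5 tilt [ 0.0088 -0.0024] q1,q7 [0.83 0.18] gap 0.0326 F [-0.7 -0.4 -0.8]
SHIFT mm [ 145.8 -497.3  -67.2] roll -68.9 | dist 523 rows 8.361070080027453
```

View pics/m_wrist.png

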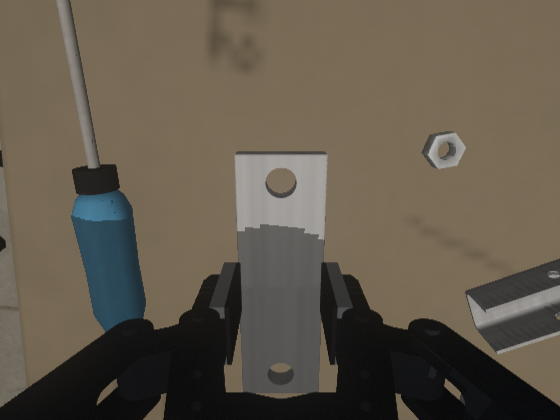

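Emit:
send_rows --rows '[[1,[0.005,-0.02,-0.045],-4],[1,[0.016,-0.055,-0.067],-10],[1,[0.03,-0.1,-0.067],-18],[1,[0.044,-0.15,-0.067],-27],[1,[0.059,-0.2,-0.067],-36],[1,[0.073,-0.25,-0.067],-45],[1,[0.088,-0.3,-0.067],-54],[1,[0.103,-0.35,-0.067],-62]]'

```text
time_s: 20.35
tcp_pos: [0.4947, 0.1738, 0.1295]
orientation: [0.825, 0.565, 0.003, 0.003]
wrist_force: [0.2, -0.6, -1.2]
finger_gap: 0.0326
```

```bash
python3 - <<'E'
from h import *
plan([0.5205,0.3238,0.12],75.4)
E
```

```text
t 20.35 tcp [0.4947 0.1738 0.1295] yaw 68.8 tilt [ 0.0081 -0.0028] q1,q7 [0.36 0.41] gap 0.0326 F [ 0.2 -0.6 -1.2]
SHIFT mm [149.2 -30.4   9.2] roll -6.6 | dist 152 rows 2.4399919235772063
```

Emit:
send_rows --rows '[[1,[0.04,-0.008,0],-2],[1,[0.08,-0.016,0.003],-4],[1,[0.12,-0.024,0.006],-6],[1,[0.149,-0.03,0.009],-6.6],[1,[0.149,-0.03,0.009],-6.6],[1,[0.149,-0.03,0.009],-6.6],[1,[0.149,-0.03,0.009],-6.6],[1,[0.149,-0.03,0.009],-6.6]]'

```text
time_s: 21.35
tcp_pos: [0.5211, 0.3223, 0.1203]
orientation: [0.792, 0.611, 0.002, 0.004]
wrist_force: [-0.4, -0.4, -1.1]
finger_gap: 0.0332
```

```bash
python3 - <<'E'
from h import *
im=manip.get_image("wrist");cv2.imwrite("pics/n_wrist.png",im["color"][:,:,::-1])
maskrect("long_plate","wrist",.124,im=im)
maskrect("nest_long","wrist",.01,im=im)
plan([0.5205,0.3238,0.0145],75.4)
E
```

```text
long_plate wrist 0.75 n 19922 c [519.9 322.4] L 111.6 W 35.9 ang -14.6 mean [515.1 323.7]
nest_long wrist 0.68 n 12276 c [513.1 326.8] L 124.2 W 94.2 ang -14.6 mean [491.2 334.7]
t 21.5 tcp [0.521  0.323  0.1204] yaw 75.3 tilt [ 0.0084 -0.003 ] q1,q7 [0.04 0.26] gap 0.0329 F [ 0.1 -0.4 -0.9]
SHIFT mm [  0.8  -1.6 105.9] roll -0.1 | dist 106 rows 1.6942676676689632
```

View pics/n_wrist.png

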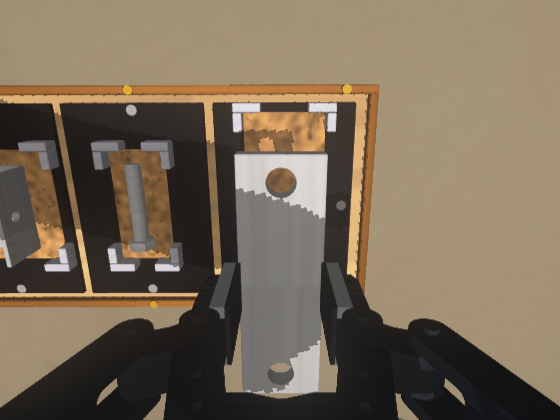

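Emit:
send_rows --rows '[[1,[0.0015,0,0.045],0],[1,[0.0015,0,0.085],0],[1,[0.0015,0,0.106],0],[1,[0.0015,0,0.106],0],[1,[0.0015,0,0.106],0],[0.45,[0.0015,0,0.106],0],[0.35,[0.0015,0,0.106],0],[0.35,[0.0015,0,0.106],0]]'

```text
time_s: 22.5
tcp_pos: [0.5225, 0.3243, 0.0149]
orientation: [0.792, 0.611, 0.003, 0.004]
wrist_force: [0.3, 0.1, -0.3]
finger_gap: 0.0559
```

```bash
python3 - <<'E'
from h import *
plan([0.44,0.12,0.30],75.4)
E
```

```text
t 22.5 tcp [0.5225 0.3243 0.0149] yaw 75.3 tilt [ 0.0092 -0.0027] q1,q7 [-0.03  0.17] gap 0.0559 F [ 0.3  0.1 -0.3]
SHIFT mm [-218.6  -25.3 -285.3] roll -0.1 | dist 360 rows 5.765200610449603
```

Emit:
send_rows --rows '[[0.35,[0,0,-0.03],0],[0.35,[0,0,-0.08],0],[0.3,[0,0,-0.14],0],[0.3,[-0.03,0.01,-0.19],0],[0.3,[-0.06,0.02,-0.24],0],[0.3,[-0.09,0.04,-0.29],0],[0.3,[-0.1,0.05,-0.32],0],[0.3,[-0.1,0.05,-0.32],0]]'

```text
time_s: 23.5
tcp_pos: [0.5443, 0.2151, 0.3379]
orientation: [0.793, 0.61, 0.005, 0.005]
wrist_force: [-1.4, 0.8, -0.3]
finger_gap: 0.06
```

```bash
python3 - <<'E'
from h import *
im=manip.get_image("wrist");cv2.imwrite("pics/o_wrist.png",im["color"][:,:,::-1])
cv2.imwrite("pics/o_top.png",topdown(im,.37,.62,.04,.42,z=.01,s=2000)[:,:,::-1])
maskrect("tray","wrist",.012,im=im)
maskrect("long_plate","wrist",.018,im=im)
maskrect("long_bolt","wrist",.018,im=im)
maskrect("saddle","wrist",.014,im=im)
for l in("nest_long","nest_square","nest_slot"): maskrect(l,"wrist",.010,im=im)
im=manip.get_image("side");cv2.imwrite("pics/o_side.png",cv2.resize(im["color"][130:300,190:400,::-1],None,fx=3.5,fy=3.5))
plan([0.5,0.3,.3])
E
```

```text
tray wrist 0.69 n 8854 c [495.4 227.9] L 322.7 W 162.1 ang 75.5 mean [487.1 228.2]
long_plate wrist 0.59 n 2674 c [521.3 324.4] L 108.3 W 36.1 ang -14.8 mean [519.4 325. ]
long_bolt wrist 0.64 n 470 c [494.2 227.7] L 59.3 W 18.3 ang -14.9 mean [495.7 227.1]
saddle wrist 0.73 n 9819 c [494.6 227.8] L 323.0 W 163.7 ang 75.5 mean [487.1 230.2]
saddle wrist 0.56 n 1785 c [698.  123.8] L 77.0 W 61.6 ang 9.0 mean [692.8 123.5]
nest_long wrist 0.88 n 6372 c [520.6 324.3] L 142.9 W 94.1 ang -14.5 mean [515.8 324.9]
nest_square wrist 0.88 n 6887 c [469. 131.] L 141.5 W 97.7 ang -14.6 mean [465.9 134.6]
nest_square wrist 0.4 n 948 c [ 614.  -200.5] L 56.4 W 53.2 ang 27.5 mean [ 617.3 -193.3]
nest_slot wrist 0.78 n 8541 c [495. 228.] L 138.6 W 93.7 ang -14.5 mean [491.8 228.9]
nest_slot wrist 0.2 n 462 c [494.7 227.6] L 60.3 W 18.7 ang -14.9 mean [497.  226.9]
t 23.95 tcp [0.5422 0.2161 0.3347] yaw 75.4 tilt [ 0.008  -0.0029] q1,q7 [0.34 0.6 ] gap 0.0596 F [-0.  -1.1  0.3]
SHIFT mm [ 70.6 -62.3  34.1] roll 0 | dist 100 rows 1.602161689576915
```

View pics/o_wrist.png

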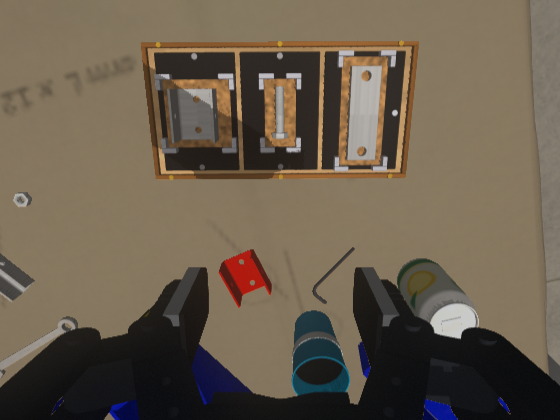

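View pics/o_top.png

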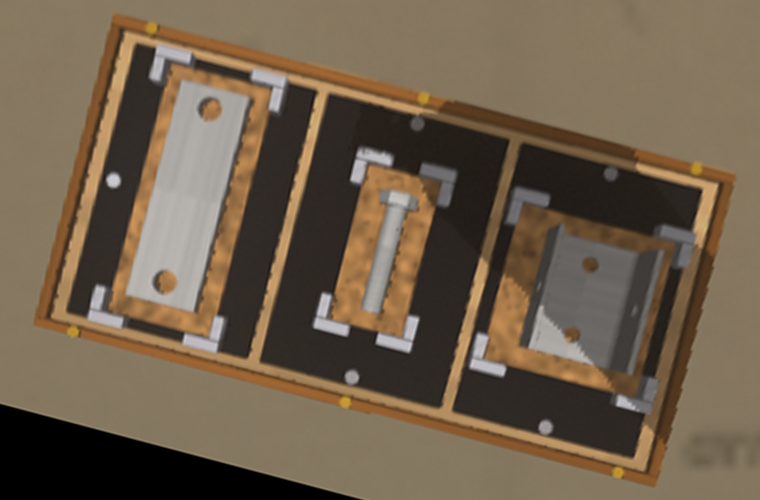

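View pics/o_side.png

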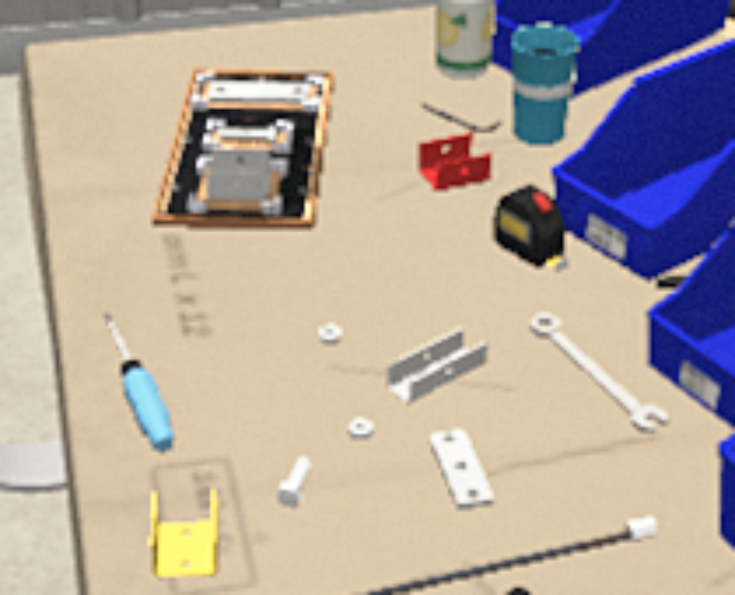

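```bash
python3 -c "
from plant import manip
print(manip.close_job())"
```

```text
the job is handed in; nothing more can be done
None
```

The kit is made up and the job is handed in at about 24 s of the 80 s. The hand-in reports no verdict, so this rests on my last camera checks.

| Part | Nest | Offset from nest middle | Angle to nest |
|---|---|---|---|
| long plate | long | about 1 mm | about 0.3° |
| long bolt | slot | about 1 mm | about 0.4° |
| saddle | square | about 2 mm, from its base holes | not measured; looks square to the nest |

- **Lying flat:** all three parts look flat and inside the corner stops, but I did not measure tilt or height separately.
- **Look-alikes:** the short plate, channel and short bolt were never touched. They look unmoved in the last side picture.
- **Arm at hand-in:** the gripper was about 0.33 m above the bench, touching nothing.

Three things did not go cleanly:
- **Wrong units:** my first move was written in millimetres instead of metres. The row speed limit capped it and the arm touched nothing.
- **Grip reading:** with the 35 mm plate held, the fingers read 33 mm. The plate stayed firm and the placing looks good.
- **Mask check:** the last network mask for the saddle covered the whole tray instead, so I used its base holes in the rectified picture.

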